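# Tidy the nail station on the windowsill

## Task

Tidy the manicure things on the windowsill: lay the red comb and the glass nail file flat on the floor of the black tray, stand the two capped glass jars upright in the wooden caddy, one in each bay, and stand the red nail-polish bottle upright in the blue stand. Set the glass things down without dropping or tipping them, and leave the amber oil bottle standing exactly where it is.

Things in the scene. Friction and masses are not known exactly. Their poses are not given: they have to be found in the camera images.
- comb: Red plastic pocket comb lying flat on the sill, 130 long (its x axis) x 28 wide (y) x 7 mm thick (z), solid enough to pinch across the 28 mm anywhere. Origin at the centre of its underside, z up. About 25 g.
- file: Frosted pale glass nail file with a pink-violet handle end (its -x end), lying flat on the sill: a straight bar 120 long (x) x 16 wide (y) x 6 mm thick (z). Origin at the centre of its underside, z up. About 22 g.
- jar_brass: Small empty round clear glass jar closed with a brass-coloured twist cap, standing upright: 44 mm diameter for glass and cap alike, 58 mm tall, the cap taking the top 18 mm. Origin at the centre of its underside, z up. About 90 g. Its cap stays shut.
- jar_white: The second small empty clear glass jar, closed with a white twist cap, standing upright: same sizes as the other, 44 mm diameter, 58 mm tall, cap the top 18 mm. Origin at the centre of its underside, z up. About 90 g.
- polish: Red square nail-polish bottle with a black square cap, standing upright: red body 30 x 30 mm and 34 mm tall, cap 22 x 22 mm above it up to 62 mm. Origin at the centre of its underside, z up. x and y along the square's sides. About 60 g.
- oil: Round amber cuticle-oil bottle with a pale wooden cap, standing among the other things: body 34 mm diameter and 46 mm tall, cap 22 mm diameter up to 66 mm. Origin at the centre of its underside, z up. It is loose, and is to stay where it stands.
- tray: Black acrylic open tray, fixed to the sill: outside 158 (x) x 168 (y) x 16 mm high, walls and floor 4 mm, so the inner floor is 150 x 160 mm at 4 mm above the sill. Origin at the centre of its underside, z up. It has room for the comb and the file side by side, both lying along y.
- caddy: Pale wooden jar caddy, fixed to the sill: low open box 84 (x) x 156 (y) x 20 mm high, walls and floor 4 mm, with a 4 mm divider of the walls' height across its middle; its two bays, each 76 (x) x 72 mm (y), are centred at y = +38 and y = -38 mm, their floor at 4 mm. Origin at the centre of its underside, z up. 
- stand: Small blue square open stand, fixed to the sill: 72 x 72 x 14 mm high, walls and floor 4 mm, inner floor 64 x 64 mm at 4 mm above the sill. Origin at the centre of its underside, z up. 
There are look-alikes about, which are no part of the job. Leave any green look-alike of the jar_brass alone. There is more than one size of the comb; the job needs the larger.

How it is judged (in metres and radians):
At the end, for the whole second after the job is handed in: Comb and file lie flat on the tray's floor, one jar stands in each caddy bay, the polish bottle stands in the blue stand (each underside 2 to 7.5 mm above the sill, tilt under 0.08 rad, all at rest and released); the oil bottle stands upright within 12 mm of its starting spot (x of comb in the frame of tray between -0.072 and 0.072 m and y of comb in the frame of tray between -0.077 and 0.077 m and z of comb in the frame of tray between 0.002 and 0.0075 m and angle between each of comb, file, jar_brass, jar_white, polish, oil's own z axis and vertical below 0.08 rad and linear speed of each of comb, file, jar_brass, jar_white, polish below 0.02 m/s and angular speed of each of comb, file, jar_brass, jar_white, polish below 0.2 rad/s and x of file in the frame of tray between -0.072 and 0.072 m and y of file in the frame of tray between -0.077 and 0.077 m and z of file in the frame of tray between 0.002 and 0.0075 m and x of jar_brass in the frame of caddy between -0.038 and 0.038 m and y of jar_brass in the frame of caddy between -0.074 and 0.074 m and z of jar_brass in the frame of caddy between 0.002 and 0.0075 m and x of jar_white in the frame of caddy between -0.038 and 0.038 m and y of jar_white in the frame of caddy between -0.074 and 0.074 m and z of jar_white in the frame of caddy between 0.002 and 0.0075 m and x of polish in the frame of stand between -0.032 and 0.032 m and y of polish in the frame of stand between -0.032 and 0.032 m and z of polish in the frame of stand between 0.002 and 0.0075 m and distance of oil from where it was at the start of the episode below 0.012 m); the robot touches nothing.
It fails at once if a jar, the polish bottle or the oil bottle is tipped more than about 35 degrees (angle between any of jar_brass, jar_white, polish, oil's own z axis and vertical above 0.6 rad).
It fails at once if a jar, the polish bottle or the glass file is dropped or thrown (moves faster than 0.7 m/s while the fingers do not hold it, a fall of about 25 mm) ((linear speed of jar_brass above 0.7 m/s and contact force between jar_brass and the fingers below 0.1 N) or (linear speed of jar_white above 0.7 m/s and contact force between jar_white and the fingers below 0.1 N) or (linear speed of polish above 0.7 m/s and contact force between polish and the fingers below 0.1 N) or (linear speed of file above 0.7 m/s and contact force between file and the fingers below 0.1 N)).
It fails at once if the oil bottle is pushed or carried away from its spot (more than 15 mm) (distance of oil from where it was at the start of the episode above 0.015 m).
It also fails if it takes over 112 s, if anything falls off the work surface, if the arm or the gripper's body presses on something with over 40 N, if the wrist force passes 120 N, or if a joint passes its speed limit or range.

## Robot

A 6-joint arm with a two-finger parallel gripper is mounted at the origin on the work surface. World frame = base frame: x ahead of the robot, y to its left, z up, the work surface at z = 0. Lengths are in mm, angles in rad, forces in N, time in s.
With the tool pointing down it reaches from about 275 to 825 mm from the base axis. Payload 5.2 kg.
Tool frame: the origin (TCP) lies at the very end of the fingers, on their centre line; the grasp point (between the pads) lies 19 mm behind it; z points along the fingers, y is the line along which they close (so a half turn about z gives the same grasp; the last joint's range is limited). The gripper opens to 93 mm and grips with 3 to 60 N. Pads are 15 mm wide; open, the fingers measure 128 mm over their backs; the gripper's body (75 mm by 188 mm) begins 65 mm behind the grasp point.
Start: joints at [-1.379, 0.259, 1.535, -0, 1.348, -0.203], TCP at [211.564, -507.687, 218.653] pointing down, gripper open.
Joint ranges: [-3.14, 3.14], [-0.91, 2.08], [0.19, 2.58], [-1.22, 4.36], [0.22, 2.71], [-3.12, 3.12]. Speed limits (rad/s): [2.57, 2.57, 3.14, 3.14, 3.14, 3.14].

## Interface

Orientations are given as [roll, pitch, yaw] about the fixed x, y, z axes, in that order (R = Rz(yaw) Ry(pitch) Rx(roll)).
In Python, from bench import robot gives the robot as it stands. The module is installed in compiled form; this text tells all that it offers. Calls block until the motion is done:
- robot.move_ptp(position, orientation): joint-space move of the TCP to a pose.
- robot.move_linear(position, ori=None, speed=150, f_stop=None): straight line of the TCP; ori=None keeps the orientation; speed is the mean speed in mm/s. With f_stop (N) it stops when the force on the tool has changed by that much, and returns True; else False.
- robot.move_j(angles): joint-space move.
- robot.move_gripper(opening): opening from 0.0 (shut) to 1.0 (fully open); the grip force is fixed at half the most; returns when the fingers have stopped.
- robot.sleep(seconds).
- robot.inverse_kinematics(position, orientation): joint angles nearest the present ones, or None.
- robot.get_image(name): name is "scene" or "top"; returns a dict with "img" (384x512x3 uint8, blue, green, red), "fovy" (degrees; the focal length in pixels is half the picture's height over the tangent of half this angle, whatever the lens; pixels are square), "cx", "cy" (the principal point, pixels), "k1" (the pictures are not rectified: a ray, as slopes to the right and down, at radius r is drawn at 1 + k1 r^2 times it, then the intrinsics apply), "eye" and "orientation" of the camera in the world. Camera axes: x right, y down, z forward; pixel columns grow to the right and rows downward; lengths in mm; the calibration is good to about 2 mm. A picture is of the moment at which its call begins. There is no depth.
A pose or a line that the arm cannot do raises robot.MotionError and nothing moves.
- robot.hand_in(): hands the job in; it is judged then, once.
Readings, each from a call of its own:
- robot.current_t(): time.
- robot.current_qpos(): joint angles.
- robot.current_joint_vel(): joint speeds.
- robot.current_joint_efforts(): joint torques, N m.
- robot.current_tcp_pos(): TCP position.
- robot.current_eef_rot(): TCP orientation.
- robot.current_contact_force(): force on the tool from outside, world axes, zero at the start.
- robot.current_ft_torque(): the same for the moment, N m.
- robot.current_gripper_width(): opening from 0.0 (shut) to 1.0 (fully open).
- robot.current_finger_force(): force on a finger pad.
Only numpy, scipy, OpenCV 4.12 (cv2) and the standard library are available. Lean on these libraries where they do the work, as an engineer would, in place of code of your own. Each camera call takes 0.05 s, during which the arm holds its last target. There are 200 camera calls.

## Working session

There is one attempt and no reset: what is moved stays moved. The work goes in short steps, each a Python script; the robot and the scene stay as the last script left them, time stands still between calls to the robot, and variables do not carry over. Pictures are saved under pics/ and viewed, at most 14 in all, crops included, and the job is handed in when it is done.

```bash
mkdir -p pics; ls; python3 - <<'E'
from bench import robot
import cv2,json
for n in("scene","top"):
    d=robot.get_image(n); cv2.imwrite(f"pics/{n}0.png",d["img"])
    print(n,{k:v for k,v in d.items() if k!="img"})
print(robot.current_t(),robot.current_tcp_pos(),robot.current_eef_rot())
E
```

```text
pics
scene {'fovy': 56.78282541204136, 'cx': 251.0886964524654, 'cy': 198.32453048441138, 'k1': 0.009790547245664, 'eye': array([871.63098313, 374.01014662, 605.79539432]), 'orientation': array([-2.36819218,  0.00655453,  2.32332043])}
top {'fovy': 54.83825784851963, 'cx': 254.70590114650048, 'cy': 186.81223020605663, 'k1': -0.027429454553905126, 'eye': array([385.90039535,  -6.35338061, 927.80025023]), 'orientation': array([-3.07964357, -0.00715122, -1.59889799])}
0.1 [ 211.47409798 -507.21346946  217.90732632] [-3.14003014e+00 -3.05039001e-04  3.94811744e-01]
```

View pics/scene0.png

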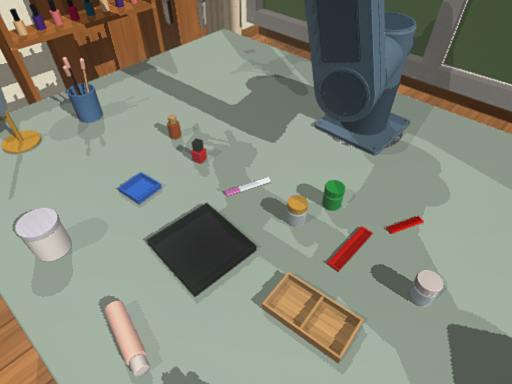

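View pics/top0.png

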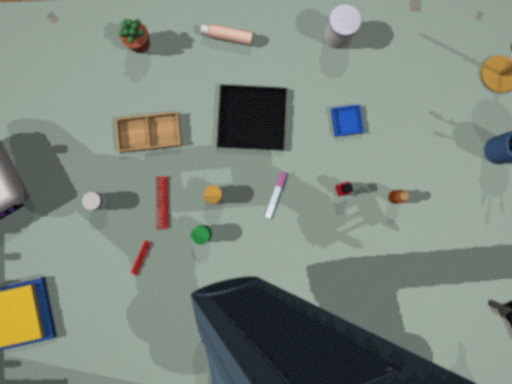

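The top view shows the tray at (252,117), caddy (149,132), stand (348,120), file (276,195), polish (345,189) and oil (399,197). The look-alike candidates, in top-view pixels:
- **Combs:** (162,202) is long and (141,257) is short, so the longer one at (162,202) is the comb.
- **Jars:** brass (213,195), green (201,234, a look-alike to leave alone) and white-capped (92,201). The big lavender jar at (343,22) is far too large.

I'll confirm these in one enlarged crop.

```bash
cat > vis.py <<'E'
import numpy as np, cv2
from scipy.spatial.transform import Rotation as Rn
class Cam:
    def __init__(s,d):
        s.img=d["img"]; s.f=s.img.shape[0]/2/np.tan(np.radians(d["fovy"])/2)
        s.c=np.array([d["cx"],d["cy"]]); s.k=d["k1"]; s.eye=np.array(d["eye"])
        s.R=Rn.from_euler("xyz",d["orientation"]).as_matrix()
        s.hsv=cv2.cvtColor(s.img,cv2.COLOR_BGR2HSV)
    def rays(s,px):
        q=(np.atleast_2d(px).astype(float)-s.c)/s.f; u=q.copy()
        for _ in range(8): u=q/(1+s.k*(u**2).sum(1,keepdims=True))
        v=np.c_[u,np.ones(len(u))]@s.R.T
        return v/np.linalg.norm(v,axis=1,keepdims=True)
    def plane(s,px,z):
        r=s.rays(px); return s.eye+r*((z-s.eye[2])/r[:,2:])
    def proj(s,P):
        p=(np.atleast_2d(P)-s.eye)@s.R; u=p[:,:2]/p[:,2:]
        return u*(1+s.k*(u**2).sum(1,keepdims=True))*s.f+s.c
    def blobs(s,lo,hi,roi,amin=15):
        x0,y0,x1,y1=roi; m=np.zeros(s.img.shape[:2],np.uint8)
        m[y0:y1,x0:x1]=cv2.inRange(s.hsv,np.array(lo),np.array(hi))[y0:y1,x0:x1]
        cs,_=cv2.findContours(m,cv2.RETR_EXTERNAL,cv2.CHAIN_APPROX_NONE)
        return sorted([c[:,0] for c in cs if cv2.contourArea(c)>amin],key=lambda c:-cv2.contourArea(c))
def tri(ca,pa,cb,pb):
    """closest point of two rays, and their gap"""
    a,b=ca.rays(pa)[0],cb.rays(pb)[0]
    t=np.linalg.lstsq(np.c_[a,-b],cb.eye-ca.eye,rcond=None)[0]
    A,B=ca.eye+t[0]*a,cb.eye+t[1]*b
    return (A+B)/2,np.linalg.norm(A-B)
def grab(robot): return Cam(robot.get_image("top")),Cam(robot.get_image("scene"))
E
python3 - <<'E'
import cv2
a=cv2.imread("pics/top0.png")[75:275,75:415]; cv2.imwrite("pics/topcrop.png",cv2.resize(a,None,fx=2.3,fy=2.3,interpolation=cv2.INTER_CUBIC))
a=cv2.imread("pics/scene0.png")[105:360,110:450]; cv2.imwrite("pics/scenecrop.png",cv2.resize(a,None,fx=2.3,fy=2.3,interpolation=cv2.INTER_CUBIC))
E
```

```text
(no output)
```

View pics/topcrop.png

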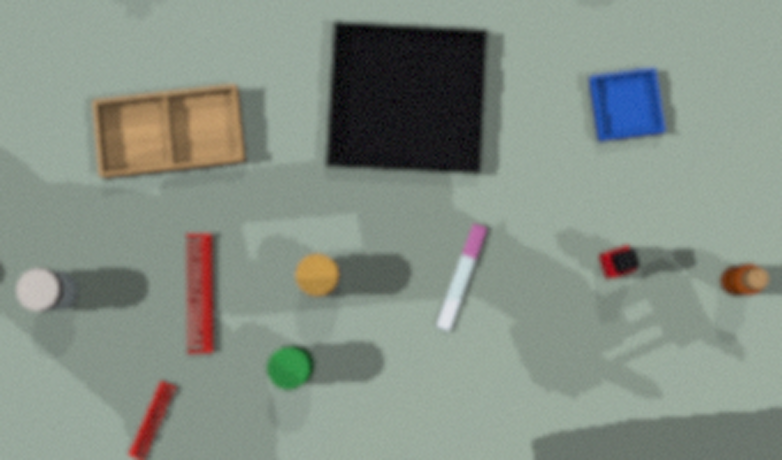

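View pics/scenecrop.png

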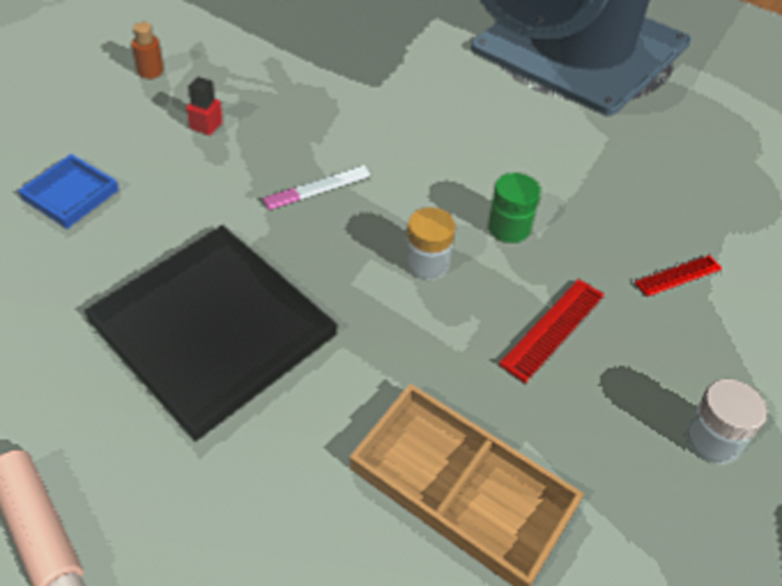

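The crops confirm it. The large comb is at top (162,202). The brass jar is at (213,195) and the white-capped jar at (92,201), both with clear glass. The green jar and the short comb stay where they are. Next I measure everything.

```bash
cat > meas.py <<'E'
from vis import *
RED=((0,150,90),(8,255,255)); RED2=((172,150,90),(180,255,255))
def rect(cam,c,z):
    P=cam.plane(c,z)[:,:2].astype(np.float32)
    (cx,cy),(w,h),a=cv2.minAreaRect(P)
    if w<h: w,h,a=h,w,a+90
    return np.array([cx,cy]),w,h,(a+90)%180-90
def cen(c):
    m=cv2.moments(c); return np.array([m["m10"],m["m01"]])/m["m00"]
E
python3 - <<'E'
from bench import robot
from meas import *
np.set_printoptions(precision=1,suppress=True)
T,S=grab(robot)
col={ # name: lo,hi, roiTop, roiScene, z of the plane
"comb":((0,150,70),(9,255,255),(150,170,175,235),(320,220,378,275),7),
"pink":((140,60,90),(172,255,255),(255,160,300,230),(215,170,280,205),6),
"white":((0,0,205),(180,45,255),(255,160,295,230),(230,170,280,200),6),
"brass":((12,130,110),(28,255,255),(195,180,235,215),(280,190,315,225),58),
"wcap":((0,0,150),(180,40,255),(78,185,104,215),(408,265,446,298),58),
"polish":((0,150,70),(9,255,255),(330,175,358,203),(188,140,212,168),34),
"pcap":((0,0,0),(180,255,60),(330,178,362,203),(188,136,210,155),62),
"oil":((0,110,50),(20,255,255),(380,185,415,210),(165,110,185,142),46),
"tray":((0,0,0),(180,255,75),(205,75,300,160),(140,200,262,296),16),
"caddy":((8,70,60),(25,255,255),(105,100,192,160),(258,268,368,362),20),
"stand":((105,120,60),(125,255,255),(325,95,372,145),(112,168,168,206),14)}
for n,(lo,hi,rt,rs,z) in col.items():
    bt,bs=T.blobs(lo,hi,rt,6),S.blobs(lo,hi,rs,6)
    if not bt or not bs: print(n,"missing",len(bt),len(bs)); continue
    ct,cs=bt[0],bs[0]
    P,g=tri(T,cen(ct),S,cen(cs)); r=rect(T,ct,z); rs_=rect(S,cs,z)
    print(n,"n",len(bt),len(bs),"tri",P,"gap %.1f"%g,"| top",r[0],"%.1f x %.1f @%.1f"%r[1:],"| scene",rs_[0],"%.1f x %.1f @%.1f"%rs_[1:])
E
```

```text
comb n 1 1 tri [411.7 215.2  -0.7] gap 4.1 | top [411.4 211.9] 124.5 x 12.3 @0.4 | scene [411.8 218.7] 130.6 x 27.5 @-0.2
pink n 1 1 tri [459.6 -81.2   4.6] gap 0.7 | top [460.1 -81.1] 34.2 x 16.6 @-20.3 | scene [460.1 -79.9] 36.3 x 19.0 @-21.6
white n 1 1 tri [402.1 -57.4   4.5] gap 1.5 | top [404.4 -57.6] 78.8 x 12.6 @-20.2 | scene [404.3 -57.3] 82.8 x 16.3 @-21.2
brass n 1 1 tri [424.9  86.1  51.9] gap 1.5 | top [425.5  84.4] 37.7 x 37.6 @88.4 | scene [429.9  90.1] 49.5 x 40.9 @42.7
wcap n 1 2 tri [418.6 369.9  66.5] gap 3.2 | top [418.2 374.5] 49.5 x 42.7 @0.0 | scene [417.4 373. ] 74.7 x 63.6 @-47.0
polish missing 0 1
pcap n 1 1 tri [ 431.3 -233.3   49.1] gap 0.1 | top [ 430.4 -230.1] 22.5 x 17.1 @-77.6 | scene [ 441.  -218.5] 50.5 x 22.3 @49.6
oil n 1 1 tri [ 408.5 -363.2   29.1] gap 0.6 | top [ 408.9 -356.1] 41.5 x 28.8 @88.3 | scene [ 418.3 -349.4] 115.2 x 30.6 @57.5
tray n 1 1 tri [620.1 -11.6   0.6] gap 0.3 | top [617.  -11.9] 166.4 x 158.1 @85.6 | scene [620.3  -8.3] 175.7 x 161.1 @85.6
caddy n 1 1 tri [588.  250.5   9.4] gap 3.0 | top [586.5 246.4] 158.3 x 86.0 @-85.3 | scene [590.2 247.8] 157.5 x 92.2 @-85.1
stand n 1 1 tri [ 605. -253.    8.] gap 1.2 | top [ 604.3 -251.8] 74.6 x 71.9 @-84.1 | scene [ 606.4 -247.5] 83.1 x 76.2 @-84.2
```

```bash
python3 - <<'E'
from bench import robot
from meas import *
np.set_printoptions(precision=1,suppress=True)
T,S=grab(robot)
print("comb row202",T.hsv[202,154:172].tolist())
print("polish row189",T.hsv[189,332:356].tolist())
print("wcap row201",T.hsv[201,78:112:2].tolist())
print("wcap scene row 281",S.hsv[281,408:448:2].tolist())
E
```

```text
comb row202 [[55, 21, 145], [21, 24, 139], [7, 70, 145], [3, 105, 143], [3, 119, 141], [2, 128, 134], [2, 130, 133], [2, 140, 138], [2, 160, 147], [1, 185, 163], [1, 209, 167], [0, 203, 163], [0, 179, 140], [4, 122, 107], [14, 37, 89], [60, 22, 104], [63, 24, 129], [67, 23, 143]]
polish row189 [[66, 24, 148], [60, 19, 147], [51, 19, 134], [13, 50, 123], [2, 112, 127], [0, 180, 130], [178, 232, 142], [177, 230, 152], [177, 234, 134], [179, 210, 90], [175, 168, 47], [0, 22, 23], [110, 26, 30], [150, 9, 27], [102, 35, 36], [120, 16, 32], [100, 26, 29], [128, 33, 31], [135, 35, 29], [0, 0, 32], [71, 32, 64], [67, 25, 92], [65, 28, 109], [65, 28, 109]]
wcap row201 [[69, 23, 147], [65, 21, 147], [38, 12, 174], [18, 13, 198], [17, 12, 198], [19, 10, 198], [19, 14, 197], [14, 17, 197], [9, 13, 197], [10, 12, 195], [13, 12, 192], [15, 8, 122], [90, 3, 79], [94, 20, 103], [100, 16, 94], [86, 24, 86], [67, 25, 92]]
wcap scene row 281 [[57, 25, 91], [53, 26, 88], [55, 28, 101], [15, 21, 95], [9, 23, 76], [13, 24, 147], [13, 24, 205], [13, 23, 201], [14, 25, 202], [12, 23, 200], [13, 24, 201], [13, 24, 202], [12, 23, 202], [14, 25, 203], [14, 24, 202], [13, 23, 202], [12, 25, 205], [17, 24, 192], [58, 25, 161], [56, 25, 164]]
```

```bash
python3 - <<'E'
from bench import robot
from meas import *
np.set_printoptions(precision=1,suppress=True)
T,S=grab(robot)
for c in(T,S): c.hsv[...,0]=(c.hsv[...,0].astype(int)+60)%180   # red at 60
col={"comb":((45,75,60),(75,255,255),(150,170,175,235),(320,220,378,275),7),
"wcap":((60,0,160),(95,60,255),(78,185,108,215),(408,265,446,298),58),
"polish":((50,100,70),(72,255,255),(330,175,358,203),(188,140,212,168),34),
"pcap":((0,0,0),(180,255,60),(330,178,362,203),(188,136,210,155),62),
"brass":((68,110,90),(90,255,255),(195,180,235,215),(280,190,315,225),58),
"oil":((60,90,50),(82,255,255),(380,185,415,210),(165,110,185,142),46)}
for n,(lo,hi,rt,rs,z) in col.items():
    bt,bs=T.blobs(lo,hi,rt,6),S.blobs(lo,hi,rs,6)
    ct,cs=bt[0],bs[0]
    P,g=tri(T,cen(ct),S,cen(cs)); r=rect(T,ct,z); rs_=rect(S,cs,z)
    e,rad=cv2.minEnclosingCircle(T.plane(ct,z)[:,:2].astype(np.float32))
    print(n,"n",len(bt),len(bs),"tri",P,"gap %.1f"%g,"| top",r[0],"%.1f x %.1f @%.1f"%r[1:],"circ",np.array(e),"%.1f"%rad,"| scene",rs_[0],"%.1f x %.1f @%.1f"%rs_[1:])
    if n in("polish","pcap"): print(T.plane(cv2.boxPoints(cv2.minAreaRect(ct)),z)[:,:2].tolist(), [b.tolist() for b in (ct.min(0),ct.max(0),cs.min(0),cs.max(0))])
# scene-view polish: lowest front corner etc.
m=cv2.inRange(S.hsv,(50,100,70),(72,255,255)); print((m[138:172,188:214]>0).astype(int).tolist().__str__().replace("], [","\n").replace(", ","") )
# rim corners triangulated : min-area quad corners in both views
for n,lo,hi,rt,rs in(("tray",(0,0,0),(180,255,75),(205,75,300,160),(140,200,262,296)),("stand",(165,120,60),(180,255,255),(325,95,372,145),(112,168,168,206)),("caddy",(68,70,60),(85,255,255),(105,100,192,160),(258,268,368,362))):
    ct=T.blobs(lo,hi,rt)
    cs=S.blobs(lo,hi,rs)
    if not ct or not cs: print(n,"none");continue
    ct,cs=ct[0],cs[0]
    # world-extreme corners: image left/top/right corner of the scene quad = rim points
    q=cv2.boxPoints(cv2.minAreaRect(ct))
    sc=[cs[np.argmin(cs[:,0])],cs[np.argmin(cs[:,1])],cs[np.argmax(cs[:,0])]]
    for s in sc:
        w=S.plane([s],16)[0]; t=min(q,key=lambda p:np.linalg.norm(T.plane([p],16)[0]-w))
        P,g=tri(T,t,S,s); print(n,s,t,P,"gap %.1f"%g)
E
```

```text
comb n 1 1 tri [412.2 218.1   2.9] gap 0.2 | top [411.7 218.2] 129.6 x 27.5 @-0.8 circ [411.7 218.3] 65.8 | scene [411.7 218.9] 133.5 x 29.6 @-0.4
wcap n 1 1 tri [418.2 373.7  57. ] gap 0.6 | top [418.1 373.4] 40.6 x 39.6 @44.3 circ [418.3 372.8] 21.1 | scene [418.5 375. ] 48.5 x 42.2 @58.5
polish n 1 1 tri [ 432.5 -227.5   17.3] gap 4.0 | top [ 430.7 -228.2] 32.6 x 27.6 @-73.3 circ [ 431.  -228.6] 18.7 | scene [ 446.1 -211.5] 59.4 x 37.6 @55.6
[[439.19806192115857, -208.72995306732756], [448.572390368793, -239.90343403860345], [422.070976899634, -247.5355001263543], [412.7486695525562, -216.40140510514638]] [[336, 182], [350, 195], [191, 148], [206, 163]]
pcap n 1 1 tri [ 431.3 -233.3   49.1] gap 0.1 | top [ 430.4 -230.1] 22.5 x 17.1 @-77.6 circ [ 431.1 -230.3] 11.9 | scene [ 441.  -218.5] 50.5 x 22.3 @49.6
[[436.3927171975039, -217.41478579231972], [441.2010904860303, -239.34395797261823], [424.460985944248, -242.78068575151008], [419.6729379380703, -220.87212278251366]] [[342, 184], [351, 192], [193, 139], [202, 151]]
brass n 1 1 tri [425.3  86.1  51.5] gap 0.5 | top [425.5  85.6]
[... 989 characters left out ...]
00000
00000000000000000000000000
00000000000000000000000000
00000000000000000000000000
00000000000000000000000000
00000000000000000000000000
00000000000000000000000000]]
tray [147 239] [286.8  88.1] [ 688.6 -101.9   15.4] gap 1.2
tray [206 203] [283.4 150.3] [532.6 -89.4  12.9] gap 2.5
tray [255 250] [216.7 146.6] [547.8  77.7   2.4] gap 1.6
stand [118 187] [359.8 103.9] [ 643.4 -284.4   15.5] gap 1.9
stand [140 172] [363.9 132. ] [ 573.4 -293.2   12.4] gap 1.5
stand [160 187] [334.7 136.2] [ 566.9 -221.9    1.9] gap 2.0
caddy [262 303] [177.8 111.2] [635.2 172.6  20.1] gap 2.1
caddy [288 272] [181.6 145.2] [550.7 164.9  15.6] gap 1.2
caddy [363 320] [118.2 152.2] [537.8 321.7  17. ] gap 0.5
```

```bash
cat > act.py <<'E'
from bench import robot
import numpy as np
SAFE=150
def best(xy,z,phi):
    """tool-down orientation closing along phi (deg), with the smaller wrist turn"""
    q0=np.array(robot.current_qpos()); c=[]
    for k in(-1,0,1):
        y=(np.radians(phi+90)+k*np.pi+np.pi)%(2*np.pi)-np.pi
        q=robot.inverse_kinematics([*xy,z],[np.pi,0,y])
        if q is not None: c.append((np.abs(np.array(q)-q0)[[0,5]].max(),y))
    return [np.pi,0,min(c)[1]]
def above(xy,phi,z=SAFE):
    o=best(xy,z,phi); robot.move_ptp([*xy,z],o); return o
def pick(name,xy,phi,z,size,open_):
    robot.move_gripper(open_); above(xy,phi,SAFE if robot.current_tcp_pos()[2]<205 else 150)
    robot.move_linear([*xy,z+25],speed=200)
    hit=robot.move_linear([*xy,z],speed=40,f_stop=8)
    robot.move_gripper(0.0)
    w=robot.current_gripper_width()*93
    print(name,"hit",hit,"z %.1f"%robot.current_tcp_pos()[2],"width %.1f want %.1f"%(w,size),"F %.1f"%robot.current_finger_force(),"t %.1f"%robot.current_t())
    if abs(w-size)>5: raise SystemExit("bad grasp")
    robot.move_linear([*xy,z+30],speed=80); robot.move_linear([*xy,SAFE],speed=200)
def place(name,xy,phi,z,size,extra):
    above(xy,phi); robot.move_linear([*xy,z+18],speed=200)
    hit=robot.move_linear([*xy,z-2.5],speed=25,f_stop=5)
    zr=robot.current_tcp_pos()[2]; w=robot.current_gripper_width()*93
    print(name,"hit",hit,"z %.1f want %.1f"%(zr,z),"width %.1f"%w,"t %.1f"%robot.current_t())
    if hit: robot.move_linear([*xy,zr+0.5],speed=20)
    robot.move_gripper((size+extra)/93); robot.sleep(0.2)
    robot.move_linear([*xy,zr+45],speed=80); robot.move_linear([*xy,SAFE],speed=250)
def loc(c,yaw,p):
    a=np.radians(yaw); return np.array(c)+np.array([[np.cos(a),-np.sin(a)],[np.sin(a),np.cos(a)]])@np.array(p)
TRAY=((617.3,-11.9),-4.5); CADDY=((586.7,247.),4.9); STAND=((604.3,-252.),6.)
E
python3 - <<'E'
from act import *
pick("comb",(411.7,218.3),89.3,2,28,0.6)
place("comb",loc(*TRAY,(-33,0)),TRAY[1],6.5,28,12)
from vis import *
T,S=grab(robot)
a=cv2.resize(S.img[100:370,110:450],None,fx=2.2,fy=2.2); cv2.imwrite("pics/s1.png",a)
E
```

```text
comb hit False z 2.1 width 27.0 want 28.0 F 30.0 t 6.0
comb hit True z 6.0 want 6.5 width 27.1 t 9.8
```

View pics/s1.png

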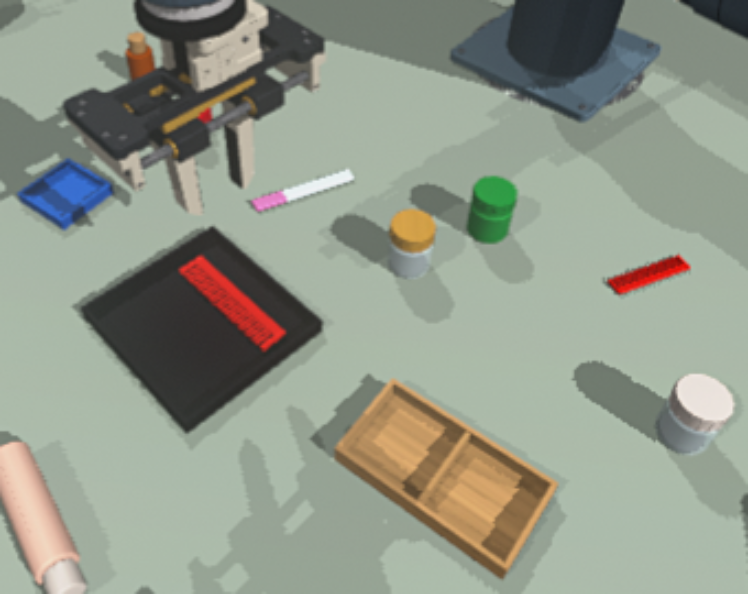

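The comb lies flat in the tray at crop (232,302), parallel to the tray's sides. The file's turn.

```bash
python3 - <<'E'
from act import *
pick("file",(421.9,-65.0),68.5,2,16,0.5)
place("file",loc(*TRAY,(33,0)),TRAY[1],6.5,16,12)
pick("brass",(425.3,85.8),90,19,44,1.0)
place("brass",loc(*CADDY,(0,-38)),CADDY[1],23.3,44,14)
from vis import *
T,S=grab(robot)
a=cv2.resize(S.img[100:370,110:450],None,fx=2.2,fy=2.2); cv2.imwrite("pics/s2.png",a)
E
```

```text
file hit False z 2.1 width 15.3 want 16.0 F 30.0 t 15.9
file hit True z 6.0 want 6.5 width 14.7 t 20.0
brass hit False z 19.0 width 43.8 want 44.0 F 30.0 t 27.0
brass hit True z 22.8 want 23.3 width 43.6 t 30.9
```

View pics/s2.png

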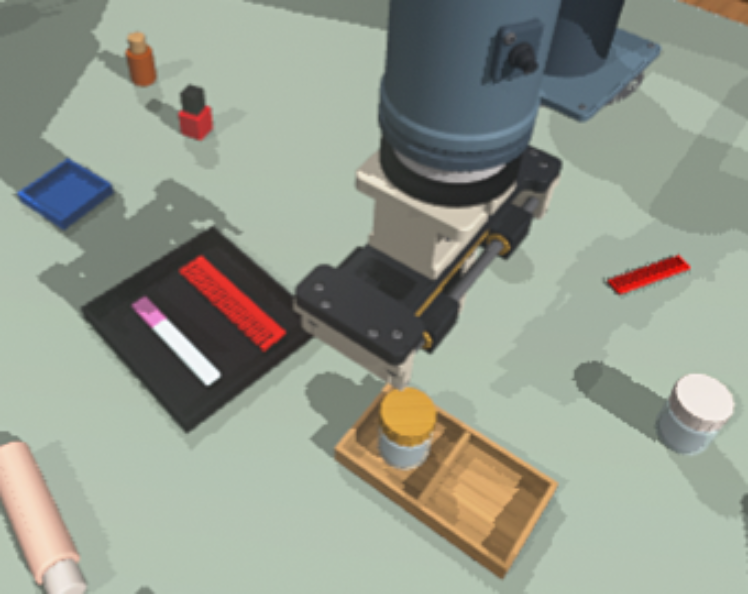

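The file lies flat in the tray at crop (175,340), and the brass jar stands in its bay at (405,430). Next are the white-capped jar and the polish bottle. The bottle's grip is 14 mm up so the fingers clear the stand's rim.

```bash
python3 - <<'E'
from act import *
pick("white",(418.2,373.3),4.9,19,44,1.0)
place("white",loc(*CADDY,(0,38)),CADDY[1],23.3,44,14)
pick("polish",(431.2,-231.5),-75,14.5,30,0.8)
place("polish",STAND[0],STAND[1]-90,18.8,30,14)
above((420,60),0,250)
from vis import *
T,S=grab(robot)
cv2.imwrite("pics/s3.png",cv2.resize(S.img[100:370,110:450],None,fx=2.2,fy=2.2))
cv2.imwrite("pics/t3.png",cv2.resize(T.img[75:275,75:415],None,fx=2.3,fy=2.3))
print(robot.current_t())
E
```

```text
white hit False z 19.0 width 43.7 want 44.0 F 30.0 t 37.1
white hit True z 22.8 want 23.3 width 43.5 t 40.4
polish hit False z 14.5 width 30.0 want 30.0 F 30.0 t 47.2
polish hit True z 18.5 want 18.8 width 29.6 t 50.6
54.6583
```

View pics/s3.png

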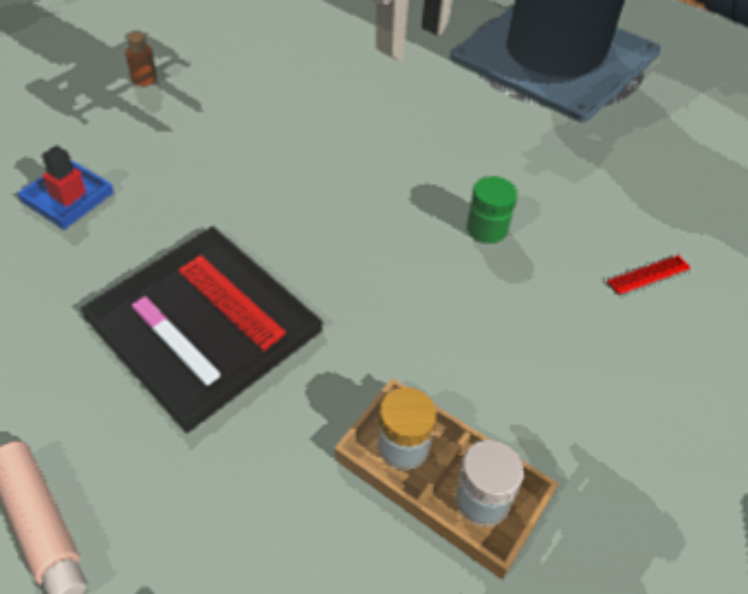

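View pics/t3.png

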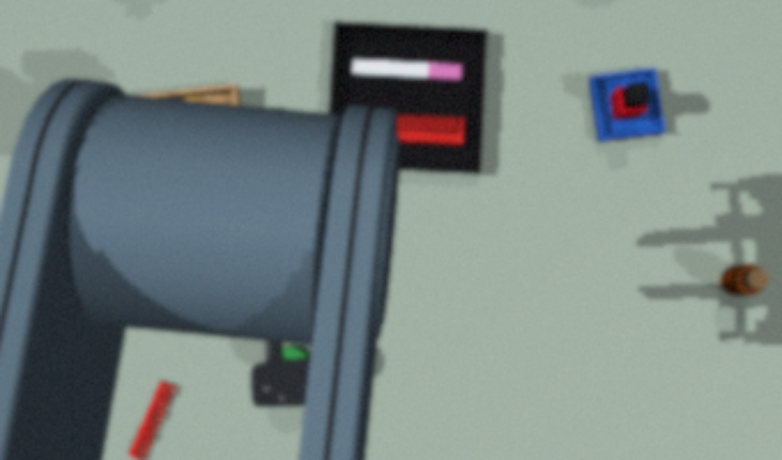

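All five things are in place: the comb (232,302) and file (175,340) flat in the tray, a jar in each bay at (405,430) and (488,483), and the polish upright in the stand at (63,180). The oil bottle stands at top crop (744,279), the same pixel as at the start, and the gripper is clear of everything.

```bash
python3 -c "
from bench import robot
print(robot.hand_in(), robot.current_t())"
```

```text
the job is handed in; nothing more can be done
the job is handed in; nothing more can be done
```

I handed the job in at about 55 s of the 112 s limit, and no verdict came back; in the last pictures the comb and file lie flat in the tray, a jar stands in each caddy bay, the polish stands in the blue stand, and the oil bottle had not moved.

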